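# Shut the test enclosure and hold its index plunger drawn

## Task

Push the open door of the small test enclosure shut until it snaps home on its catch and stays shut by itself. Then take hold of the black knob of the sprung index plunger on top of the enclosure, pull it straight up as far as it goes so that its pin is clear of the index plate, and finish while still gripping it there, so that a colleague can turn the plate: do not let go. Do not push around the multimeter, the screwdriver and the relay module lying nearby.

Things in the scene. Friction and masses are not known exactly. Their poses are not given: they have to be found in the camera images.
- enclosure: Fixed cream sheet-metal box (door not counted) 200 mm deep (x) by 240 mm wide (y) by 170 mm tall, bolted to the table. Origin: centre of its underside, on the table; x points to its back, so its open front is the plane x = -100 mm; y points to its left side, z up.
- door_hinge (a point): Point on the door's vertical hinge axis, at the enclosure's left front edge: x = -106 mm, y = +118 mm from the enclosure's origin, 92 mm above the table. Its axes turn with the door: -y runs from the hinge along the door to its free edge, -x is the door's outward normal.
- door (a joint): Door angle in rad: 0 = shut, grows as the free edge swings out towards the robot (seen from above, clockwise). It starts 0.4 to 0.8 open, stays where it is left, and moves with about 1 N. In the last 0.08 rad a sprung roller catch resists with roughly 5 N at the free edge; past 0.03 rad the catch snaps the door home to 0 against a firm stop and keeps it there.
- index_unit: Index unit fixed on the enclosure's roof: an aluminium index plate (disc 110 mm in diameter, 12 mm thick, ring of holes) lying on the roof, and a dark steel bracket 52 mm high with sleeve that carries the plunger. Origin: on the plunger's vertical axis at roof level (170 mm above the table); x points to the centre of the plate 40 mm away, z up.
- seat_hole (a point): Mouth of the seat hole in the index plate, in its top face, on the plunger's axis, 12 mm above the roof.
- pin_tip (a point): Lower end of the plunger's steel pin (8 mm in diameter), on its axis. At rest it sits 8 mm below the mouth of the seat hole; fully drawn it stands 8 mm above it.
- knob_mid (a point): Centre of the plunger's knob, a black upright cylinder 28 mm in diameter and 30 mm tall; at rest this point is 245 mm above the table, the knob's underside at 230 mm and the top of the fixed sleeve (21 mm in diameter) below it at 222 mm. Nothing stands beside or above the knob. It moves up with the plunger.
- plunger (a joint): How far the plunger is drawn up, in m: 0 = seated, 0.016 = fully back against its firm stop. Its spring pulls it down with 4 N when seated and 8 N fully back; the stop bears 25 N, so the pull may aim a few mm past it to be sure; let go, it snaps back.
- multimeter: Bystander: dark hand-held multimeter 150 x 75 x 43 mm lying on the table to the enclosure's right. Origin: centre of its underside.
- screwdriver: Bystander: screwdriver about 200 mm long, lying along its x axis on the table to the enclosure's left. Origin near its middle, at its underside.
- relay_module: Bystander: white base plate 80 x 60 mm with relay and circuit board, 28 mm tall, on the table in front of the enclosure, to the right. Origin: centre of its underside.
- door_face (a point): Point on the door's flat outer face, 175 mm from the hinge axis along the door and 6 mm outward of it, 135 mm above the table; axes as door_hinge. The door is a cream panel 236 mm wide, 12 mm thick, from 10 to 174 mm above the table. A black knob sticks out 50 mm or less, 205 mm from the hinge and 50 mm above the table; above 85 mm the face is clear.

How it is judged:
By the outcome, as a careful person would: the job done as asked, in the order asked, and still so for the second after the job is handed in, while the arm keeps its last pose, push and grip.
It also fails if it takes over 45 s, if anything falls off the work surface, if the arm or the gripper's body presses on something with over 40 N, if the wrist force passes 120 N, or if a joint passes its speed limit or range.

## Robot

A 6-joint arm with a two-finger parallel gripper is mounted at the origin on the work surface. World frame = base frame: x ahead of the robot, y to its left, z up, the work surface at z = 0. Lengths are in m, angles in rad, forces in N, time in s.
With the tool pointing down it reaches from about 0.425 to 0.95 m from the base axis. Payload 3.5 kg.
Tool frame: the origin (TCP) lies on the centre line of the jaws, within the pads' length; the fingertips stand 14 mm ahead of it and the grasp point (between the pads) lies 5 mm behind it (tips_ahead is the distance from the TCP to the fingertips, in m); y points along the fingers, z is the direction in which the jaws open and shut, and the axes are right-handed (so a half turn about y gives the same grasp; the last joint's range is limited). The gripper opens to 85 mm and grips with 20 to 120 N. Pads are 22 mm wide; open, the fingers measure 114 mm over their backs; the gripper's body (76 mm by 85 mm) begins 54 mm behind the grasp point. The pads swing forward as they close: fully open they stand 13 mm farther back than shut.
Start: joints at [1.032, 0.286, 1.577, -0, 1.279, -0.15], TCP at [0.256, 0.625, 0.245] pointing down, gripper open.
Joint ranges: [-2.77, 2.77], [-0.9, 2.22], [0.21, 2.48], [-1.53, 4.67], [0.24, 2.81], [-2.84, 2.84]. Speed limits (rad/s): [2.79, 2.79, 3.14, 3.14, 3.14, 3.14].

## Interface

Orientations are given as a unit quaternion [x, y, z, w].
In Python, from plant import get_state, read_camera, sign_off, tips_ahead gives the robot as it stands.
- The arm moves only by the tool send_rows, never from a script. Its argument "plan" is a list of rows, each a list of 2 entries, a list of its own where there are three numbers: the shift along the tool's x, y, z in units of 12 cm (1.0 is 12 cm), then the turn, a rotation vector about the tool's x, y, z in units of 360 degrees (1.0 is 360 degrees). In form: [[[tx, ty, tz], [rx, ry, rz]], ...]. A call has 1 to 12 rows; each row shifts and turns the commanded pose from where the row before left it, along the tool's axes as they then stand; what a row does not reach is not made up. A row lasts 1/10 s, in which the tool goes at most 50 mm and 8.59 degrees, less where a joint would pass 70% of its speed; a pose out of reach is approached as far as the arm can. A call with a number of a shift or a turn outside -1 to 1 is refused whole. A call with a gripper value outside its range is refused whole. "gripper" is the closure, from 0 (fully open) to 1 (shut), set as the call begins (left out, the last holds). The fingers move at their own pace and stop on an object; "grip_force" is the grip in N (left out, the last holds). Time passes only in rows, so rows that do not move let the fingers close. It gives the time, the measured TCP pose, the force and the opening at its end, in the units of the state.
- get_state(): the state, without advancing time (a new reading comes with each control period).
- read_camera(name): name is "scene" or "top" or "wrist"; returns a dict with "img" (400x640x3 uint8, blue, green, red), "fx", "fy", "cx", "cy" (pixels), "D" ([k1, k2, p1, p2, k3] as OpenCV has them; the pictures are not rectified), "world_from_camera" (4x4, takes a point from camera to world coordinates); the wrist camera has in their place "mount" (4x4, takes a point from camera to tool coordinates, whose origin is the TCP and whose axes are the tool frame's). Camera axes: x right, y down, z forward; pixel columns grow to the right and rows downward; lengths in m; the calibration is good to about 2 mm. A picture is of the moment at which its call begins: read the wrist's pose just before it. There is no depth.
- sign_off(): hands the job in, once; it reports no verdict.
The state is a dict: "time": time; "qpos": joint angles; "dq": joint speeds; "joint_efforts": joint torques, N m; "eef_pos": TCP position; "tcp_rot": TCP orientation; "contact_force": force on the tool from outside, world axes, zero at the start; "wrist_torque": the same for the moment, N m; "opening": opening from 0.0 (shut) to 1.0 (fully open).
Only numpy, scipy, OpenCV 4.12 (cv2) and the standard library are available. Lean on these libraries where they do the work, as an engineer would, in place of code of your own. Each camera call takes 0.05 s, during which the arm holds its last target. There are 200 camera calls.

## Working session

There is one attempt and no reset: what is moved stays moved. The work goes in short steps, Python scripts to look and compute and a tool call to move; the robot and the scene stay as the last step left them, time stands still between calls to the robot, and variables do not carry over. Pictures are saved under pics/ and viewed, about 8 in all and at most 12, crops included, and the job is handed in when it is done.

Besides the shell and the picture viewer there is one more tool, called after ">>>" as name([rows], argument=value, ...), one row to a line, values as JSON. send_rows: Moves the arm, as the interface text tells. Its arguments: {"type":"object","properties":{"plan":{"type":"array"},"gripper":{"type":"number"},"grip_force":{"type":"number"}},"required":["plan"]}

```bash
ls; mkdir -p pics; python3 - <<'E'
from plant import *
import cv2,numpy as np
s=get_state();print({k:np.round(v,3) for k,v in s.items()});
for n in("scene","top"):
    c=read_camera(n);cv2.imwrite(f"pics/{n}0.png",c["img"]);print(n,c["fx"],c["fy"],c["cx"],c["cy"],c["D"],np.round(c["world_from_camera"],4).tolist())
c=read_camera("wrist");print(np.round(c["mount"],4).tolist(),tips_ahead)
E
```

```text
pics
{'time': np.float64(0.0), 'qpos': array([ 1.032,  0.287,  1.578, -0.   ,  1.279, -0.15 ]), 'dq': array([-0.002, -0.   , -0.001,  0.   ,  0.001,  0.002]), 'joint_efforts': array([ 0.0000e+00, -4.0600e+01, -2.9262e+01, -0.0000e+00,  6.0000e-03,
        0.0000e+00]), 'eef_pos': array([0.256, 0.624, 0.244]), 'tcp_rot': array([ 0.695, -0.137,  0.136, -0.693]), 'contact_force': array([-0.703,  0.326, -0.53 ]), 'wrist_torque': array([-0.009, -0.017, -0.031]), 'opening': np.float64(0.996)}
scene 433.82959150656666 433.82959150656666 319.909678785412 197.15901165228783 [-0.11542677  0.          0.          0.          0.        ] [[-0.0003, 0.6427, -0.7661, 1.4719], [1.0, 0.0014, 0.0007, 0.0501], [0.0015, -0.7661, -0.6427, 0.9031], [0.0, 0.0, 0.0, 1.0]]
top 363.10006623335914 363.10006623335914 321.71093022760385 198.58628137228905 [-0.03989323  0.          0.          0.          0.        ] [[-0.0143, -0.9899, 0.1412, 0.4516], [-0.9999, 0.0138, -0.0048, 0.0204], [0.0028, -0.1412, -0.99, 1.0276], [0.0, 0.0, 0.0, 1.0]]
[[0.0003, 0.9479, 0.3186, -0.0824], [0.0002, -0.3186, 0.9479, -0.1276], [1.0, -0.0002, -0.0003, 0.0012], [0.0, 0.0, 0.0, 1.0]] 0.014
```

View pics/top0.png

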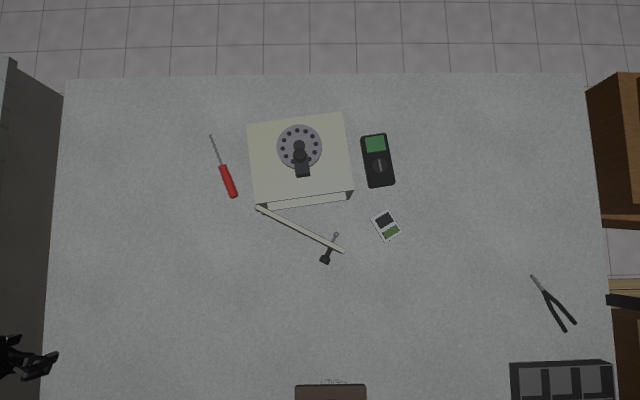

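View pics/scene0.png

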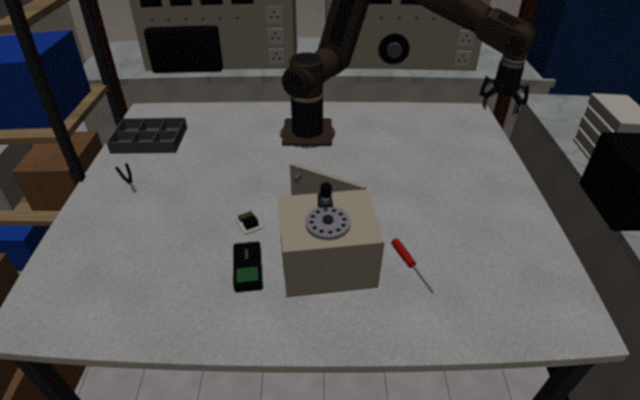

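The top view shows the enclosure roof with corners near (247,125), (343,112) and (353,191). The door is open from (257,207) to (343,251), the knob is at about (299,147), and the relay is at (386,226). I'll enlarge that region to measure it.

```bash
python3 - <<'E'
import cv2
a=cv2.imread("pics/top0.png")[100:270,240:400];cv2.imwrite("pics/c1.png",cv2.resize(a,(560,595),interpolation=cv2.INTER_CUBIC))
E
```

```text
(no output)
```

View pics/c1.png

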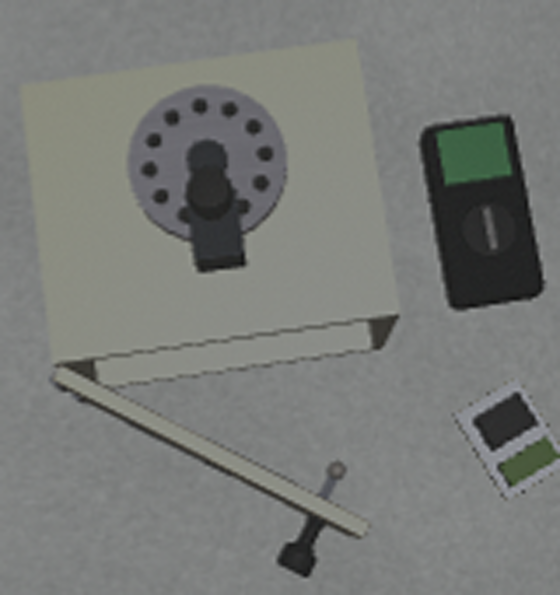

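Crop (×3.5): the roof corners are (21,85), (356,40), (398,316) and (52,366). The door's top edge runs from the hinge end at (60,375) to the free end at (362,530). The knob is the dark circle at (210,190), with the plate hub above it at (208,160).

```bash
cat > h.py <<'E'
from plant import *
import cv2,numpy as np
from scipy.spatial.transform import Rotation as R
def ray(c,T,uv,z):
    K=np.array([[c["fx"],0,c["cx"]],[0,c["fy"],c["cy"]],[0,0,1]])
    p=cv2.undistortPoints(np.array(uv,float).reshape(-1,1,2),K,np.array(c["D"])).reshape(-1,2)
    d=np.c_[p,np.ones(len(p))]@T[:3,:3].T
    return T[:3,3]+d*((z-T[2,3])/d[:,2])[:,None]
E
python3 - <<'E'
from h import *
c=read_camera("top");T=np.array(c["world_from_camera"])
f=lambda l,z:ray(c,T,np.array(l)/3.5+[240-.35,100-.35],z)[:,:2]
P=f([(21,85),(356,40),(398,316),(52,366)],.17)
M=np.array([(.1,.12),(.1,-.12),(-.1,-.12),(-.1,.12)])
o=P.mean(0);H=(M).T@(P-o);th=np.arctan2(H[0,1]-H[1,0],H[0,0]+H[1,1])
r=np.array([[np.cos(th),-np.sin(th)],[np.sin(th),np.cos(th)]])
print("enc",o,th,"res",(P-o-M@r.T).round(4).tolist())
h=o+r@[-.106,.118];print("hinge",h)
D=f([(60,375),(362,530)],.174);print(D);fr=D[1]-h;v=r.T@fr;print("door ang",np.arctan2(-v[0],-v[1]),np.hypot(*v))
print("knob",f([(210,192)],.26),"relay",f([(455,415),(515,380),(570,460),(510,500)],0.01).mean(0), "doorknob",f([(298,560)],.05))
print("hub",f([(208,160)],.185))
E
```

```text
enc [0.67770249 0.07053346] 0.12566025156886612 res [[0.0005, -0.0011], [0.0002, 0.0004], [0.0002, 0.0012], [-0.0009, -0.0005]]
hinge [0.55774937 0.17431809]
[[ 0.55580755  0.17031475]
 [ 0.44910648 -0.0317399 ]]
door ang 0.6108649395018324 0.23294456858387122
knob [[0.65851103 0.06325449]] relay [ 0.51941337 -0.16415265] doorknob [[0.42687204 0.00980876]]
hub [[0.70129961 0.06869173]]
```

```bash
cat >> h.py <<'E'
o=np.array([.6777,.0705]);th=.1257;rz=np.array([[np.cos(th),-np.sin(th)],[np.sin(th),np.cos(th)]])
enc=lambda x,y:o+rz@[x,y]
def tool(yaw): return R.from_euler('z',yaw)*R.from_euler('x',-np.pi/2)
def need(pos,yaw=th):
    "turn (in place, first), then shift in tool axes of the turned frame"
    s=get_state();A=R.from_quat(s["tcp_rot"]);B=tool(yaw)
    print("at",s["eef_pos"].round(4),"t",s["time"],"F",s["contact_force"].round(1),"q",s["qpos"].round(2))
    d=B.inv().apply(np.array(pos)-s["eef_pos"])
    print("turn(units)",((A.inv()*B).as_rotvec()/2/np.pi).round(4),"shift(units)",(d/.12).round(3))
def door(a,d,off):
    return enc(-.106-d*np.sin(a)-off*np.cos(a), .118-d*np.cos(a)+off*np.sin(a))
E
python3 - <<'E'
from h import *
p=door(.61,.165,.046);print(p)
need([*p,.245])
for a in (.61,.4,.2,.08,0): print(a,rz.T@(door(a,.165+.02*(.61-a)/.61,.017)-p)/.12)
E
```

```text
[0.44021052 0.04967177]
at [0.2557 0.6243 0.2444] t 0.2 F [ 0.3 -0.5 -0.6] q [ 1.03  0.29  1.58  0.    1.28 -0.15]
turn(units) [ 0.0002 -0.0819 -0.0001] shift(units) [ 0.926 -0.005 -4.944]
0.61 [ 0.1980816  -0.13844297]
0.4 [ 0.41361363 -0.3567222 ]
0.2 [ 0.66762276 -0.52181877]
0.08 [ 0.83922254 -0.59620987]
0 [ 0.9602245  -0.63424984]
```

>>> send_rows([
  [[0,0,0],[0,-0.0164,0]],
  [[0,0,0],[0,-0.0164,0]],
  [[0,0,0],[0,-0.0164,0]],
  [[0,0,0],[0,-0.0164,0]],
  [[0,0,0],[0,-0.0163,0]],
  [[0.046,0,-0.247],[0,0,0]],
  [[0.046,0,-0.247],[0,0,0]],
  [[0.046,0,-0.247],[0,0,0]],
  [[0.046,0,-0.247],[0,0,0]],
  [[0.046,0,-0.247],[0,0,0]],
  [[0.046,0,-0.247],[0,0,0]],
  [[0.046,0,-0.247],[0,0,0]],
], gripper=1, grip_force=60)

```text
time: 1.4
eef_pos: [0.3203, 0.4224, 0.2451]
tcp_rot: [0.706, 0.044, -0.045, -0.706]
contact_force: [0.1, 1.0, 0.9]
opening: -0.002
```

>>> send_rows([
  [[0.046,0,-0.247],[0,0,0]],
  [[0.046,0,-0.247],[0,0,0]],
  [[0.046,0,-0.247],[0,0,0]],
  [[0.046,0,-0.247],[0,0,0]],
  [[0.046,0,-0.247],[0,0,0]],
  [[0.046,0,-0.247],[0,0,0]],
  [[0.046,0,-0.247],[0,0,0]],
  [[0.046,0,-0.247],[0,0,0]],
  [[0.046,0,-0.247],[0,0,0]],
  [[0.046,0,-0.247],[0,0,0]],
  [[0,0,0],[0,0,0]],
])

```text
time: 2.5
eef_pos: [0.4128, 0.1342, 0.2453]
tcp_rot: [0.706, 0.043, -0.043, -0.706]
contact_force: [0.0, -0.0, 0.6]
opening: 0.0
```

```bash
python3 - <<'E'
from h import *
p=door(.61,.165,.046)
need([*p,.13]); print(get_state()["opening"])
E
```

```text
at [0.4128 0.1342 0.2453] t 2.5 F [ 0.  -0.   0.6] q [ 0.08 -0.27  2.14 -0.    1.28 -1.61]
turn(units) [ 0.0001 -0.0007  0.    ] shift(units) [ 0.138  0.961 -0.727]
0.0002009812609444777
```

>>> send_rows([
  [[0.028,0,-0.145],[0,0,0]],
  [[0.028,0,-0.145],[0,0,0]],
  [[0.028,0,-0.145],[0,0,0]],
  [[0.028,0,-0.145],[0,0,0]],
  [[0.028,0,-0.145],[0,0,0]],
  [[0,0.16,0],[0,0,0]],
  [[0,0.16,0],[0,0,0]],
  [[0,0.16,0],[0,0,0]],
  [[0,0.16,0],[0,0,0]],
  [[0,0.16,0],[0,0,0]],
  [[0,0.16,0],[0,0,0]],
  [[0,0,0],[0,0,0]],
])

```text
time: 3.7
eef_pos: [0.4374, 0.0533, 0.1273]
tcp_rot: [-0.705, -0.042, 0.047, 0.706]
contact_force: [0.6, 0.6, 0.6]
opening: 0.001
```

```bash
python3 - <<'E'
from h import *
c=read_camera("top");cv2.imwrite("pics/t2.png",cv2.resize(c["img"][100:270,220:400],None,fx=3.3,fy=3.3))
for a in (.61,.4,.2): need([*door(a,.165+.02*(.61-a)/.61,.017),.13])
E
```

```text
at [0.4385 0.0531 0.129 ] t 3.75 F [ 0.5  0.5 -0.4] q [-0.11 -0.11  2.23  0.    1.02 -1.81]
turn(units) [-0.0002  0.0001 -0.0005] shift(units) [ 0.208 -0.009 -0.168]
at [0.4385 0.0531 0.129 ] t 3.75 F [ 0.5  0.5 -0.4] q [-0.11 -0.11  2.23  0.    1.02 -1.81]
turn(units) [-0.0002  0.0001 -0.0005] shift(units) [ 0.424 -0.009 -0.387]
at [0.4385 0.0531 0.129 ] t 3.75 F [ 0.5  0.5 -0.4] q [-0.11 -0.11  2.23  0.    1.02 -1.81]
turn(units) [-0.0002  0.0001 -0.0005] shift(units) [ 0.678 -0.009 -0.552]
```

View pics/t2.png

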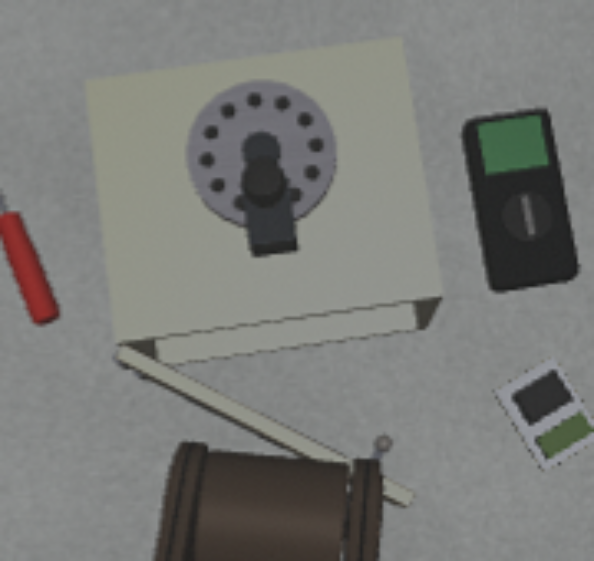

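The door hasn't been touched, and the wrist is in front of it near the free half. Pushing along the arc now.

>>> send_rows([
  [[0.07,0,-0.056],[0,0,0]],
  [[0.07,0,-0.056],[0,0,0]],
  [[0.07,0,-0.056],[0,0,0]],
  [[0.043,0,-0.044],[0,0,0]],
  [[0.043,0,-0.044],[0,0,0]],
  [[0.043,0,-0.044],[0,0,0]],
  [[0.043,0,-0.044],[0,0,0]],
  [[0.043,0,-0.044],[0,0,0]],
  [[0.042,0,-0.028],[0,0,0]],
  [[0.042,0,-0.028],[0,0,0]],
  [[0.042,0,-0.028],[0,0,0]],
  [[0.042,0,-0.028],[0,0,0]],
])

```text
time: 4.95
eef_pos: [0.5183, 0.0015, 0.1301]
tcp_rot: [-0.706, -0.044, 0.045, 0.706]
contact_force: [-0.1, -0.5, 0.1]
opening: 0.0
```

```bash
python3 - <<'E'
from h import *
for a in (.2,.08,0): need([*door(a,.165+.02*(.61-a)/.61,.017),.13])
E
```

```text
at [0.5183 0.0015 0.1301] t 4.95 F [-0.1 -0.5  0.1] q [-0.19  0.07  2.05  0.    1.02 -1.89]
turn(units) [-0.  0. -0.] shift(units) [ 0.072  0.001 -0.042]
at [0.5183 0.0015 0.1301] t 4.95 F [-0.1 -0.5  0.1] q [-0.19  0.07  2.05  0.    1.02 -1.89]
turn(units) [-0.  0. -0.] shift(units) [ 0.244  0.001 -0.117]
at [0.5183 0.0015 0.1301] t 4.95 F [-0.1 -0.5  0.1] q [-0.19  0.07  2.05  0.    1.02 -1.89]
turn(units) [-0.  0. -0.] shift(units) [ 0.365  0.001 -0.155]
```

>>> send_rows([
  [[0.04,0,-0.02],[0,0,0]],
  [[0.04,0,-0.02],[0,0,0]],
  [[0.04,0,-0.02],[0,0,0]],
  [[0.04,0,-0.02],[0,0,0]],
  [[0.04,0,-0.02],[0,0,0]],
  [[0.04,0,-0.02],[0,0,0]],
  [[0.015,0,-0.006],[0,0,0]],
  [[0.015,0,-0.006],[0,0,0]],
  [[0.015,0,-0.006],[0,0,0]],
  [[0.015,0,-0.006],[0,0,0]],
])

```text
time: 5.95
eef_pos: [0.5543, -0.0105, 0.1293]
tcp_rot: [-0.705, -0.043, 0.046, 0.706]
contact_force: [-4.3, 1.7, 0.2]
opening: -0.0
```

>>> send_rows([
  [[0.015,0,0],[0,0,0]],
  [[0.015,0,0],[0,0,0]],
  [[0,0,0],[0,0,0]],
])

```text
time: 6.25
eef_pos: [0.5605, -0.0107, 0.1307]
tcp_rot: [0.706, 0.046, -0.043, -0.705]
contact_force: [0.2, -0.0, 0.4]
opening: 0.0
```

```bash
python3 - <<'E'
from h import *
for a in (.08,0): need([*door(a,.185,.017),.13])
c=read_camera("top");cv2.imwrite("pics/t3.png",cv2.resize(c["img"][100:270,220:400],None,fx=3.3,fy=3.3))
E
```

```text
at [ 0.5605 -0.0107  0.1307] t 6.25 F [ 0.2 -0.   0.4] q [-0.2   0.16  1.95 -0.    1.03 -1.9 ]
turn(units) [0.0002 0.0001 0.0005] shift(units) [-0.094  0.006  0.007]
at [ 0.5605 -0.0107  0.1307] t 6.25 F [ 0.2 -0.   0.4] q [-0.2   0.16  1.95 -0.    1.03 -1.9 ]
turn(units) [0.0002 0.0001 0.0005] shift(units) [ 0.028  0.006 -0.01 ]
```

View pics/t3.png

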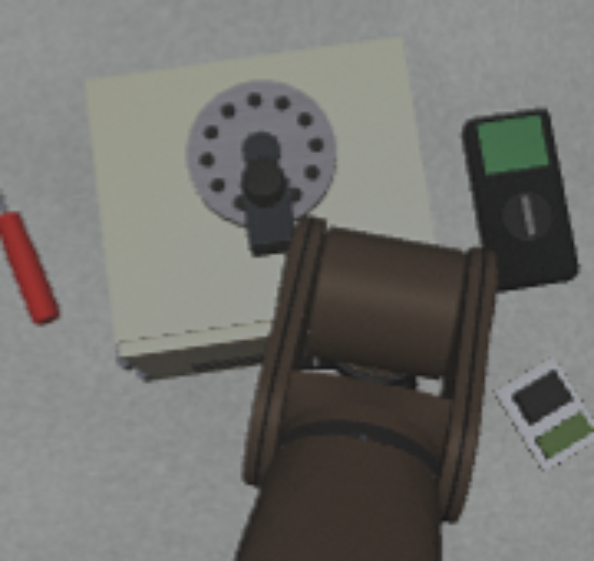

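The door now lies along the enclosure front: a 4 N catch force appeared and then vanished. A small press will confirm it is against the stop, then I'll retreat.

>>> send_rows([
  [[0.012,0,0],[0,0,0]],
  [[0.012,0,0],[0,0,0]],
  [[0.008,0,0],[0,0,0]],
  [[0,0,0],[0,0,0]],
])

```text
time: 6.7
eef_pos: [0.5634, -0.01, 0.1302]
tcp_rot: [0.706, 0.045, -0.044, -0.706]
contact_force: [-0.2, -0.5, -0.4]
opening: 0.004
```

>>> send_rows([
  [[0.01,0,0],[0,0,0]],
  [[0.01,0,0],[0,0,0]],
  [[0,0,0],[0,0,0]],
])

```text
time: 7.0
eef_pos: [0.5638, -0.0096, 0.1296]
tcp_rot: [-0.706, -0.043, 0.047, 0.706]
contact_force: [-6.1, 0.2, 3.4]
opening: 0.001
```

The stop is confirmed: 6 N, with no further travel. Retreating, then rising and opening the gripper.

>>> send_rows([
  [[-0.1,0,0],[0,0,0]],
  [[-0.17,0,0],[0,0,0]],
  [[-0.2,0,0],[0,0,0]],
  [[0,-0.3,0],[0,0,0]],
  [[0,-0.32,0],[0,0,0]],
  [[0,-0.32,0],[0,0,0]],
  [[0,-0.32,0],[0,0,0]],
  [[0,-0.32,0],[0,0,0]],
  [[0,-0.32,0],[0,0,0]],
  [[0,0,0],[0,0,0]],
])

```text
time: 8.0
eef_pos: [0.5114, -0.0172, 0.3656]
tcp_rot: [0.707, 0.049, -0.04, -0.704]
contact_force: [0.4, 0.1, 0.5]
opening: -0.001
```

```bash
python3 - <<'E'
from h import *
need([.6585,.0633,.33])
c=read_camera("top");cv2.imwrite("pics/t4.png",cv2.resize(c["img"][100:270,220:400],None,fx=3.3,fy=3.3))
E
```

```text
at [ 0.5114 -0.0172  0.3656] t 8.0 F [0.4 0.1 0.5] q [-0.23 -0.16  1.83  0.    1.46 -1.93]
turn(units) [ 0.0007 -0.      0.0021] shift(units) [1.3   0.296 0.512]
```

View pics/t4.png

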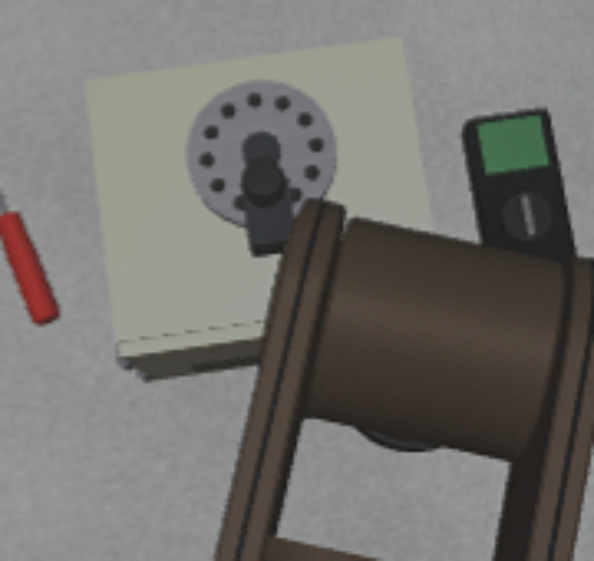

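The door has stayed shut on its own. Moving above the knob with the gripper open.

>>> send_rows([
  [[0.216,0.01,0.085],[0,0,0]],
  [[0.216,0.01,0.085],[0,0,0]],
  [[0.216,0.01,0.085],[0,0,0]],
  [[0.216,0.01,0.085],[0,0,0]],
  [[0.216,0.01,0.085],[0,0,0]],
  [[0.216,0.01,0.085],[0,0,0]],
  [[0,0,0],[0,0,0]],
  [[0,0,0],[0,0,0]],
], gripper=0)

```text
time: 8.85
eef_pos: [0.6555, 0.0635, 0.3484]
tcp_rot: [-0.706, -0.043, 0.046, 0.706]
contact_force: [0.2, 0.0, 0.9]
opening: 1.0
```

```bash
python3 - <<'E'
from h import *
need([.6585,.0633,.243]);s=get_state();c=read_camera("wrist");cv2.imwrite("pics/w1.png",c["img"])
T=np.eye(4);T[:3,:3]=R.from_quat(s["tcp_rot"]).as_matrix();T[:3,3]=s["eef_pos"];T=T@np.array(c["mount"]);np.save("T.npy",T)
E
```

```text
at [0.6555 0.0635 0.3484] t 8.85 F [0.2 0.  0.9] q [-0.06  0.2   1.5  -0.    1.45 -1.75]
turn(units) [-0.0001  0.0001 -0.0006] shift(units) [ 0.025  0.878 -0.005]
```

View pics/w1.png

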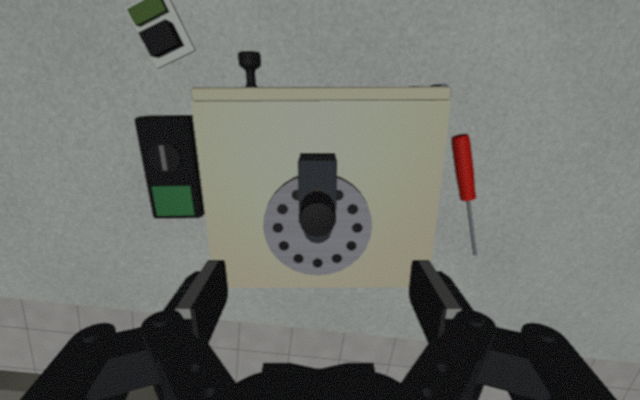

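The wrist view shows the door strip flush at rows 87–100, with the knob's top face centred near (317,211) between the jaws.

```bash
python3 - <<'E'
from h import *
c=read_camera("wrist");T=np.load("T.npy")
p=ray(c,T,[(317.3,211)],.26)[0];print(p,rz.T@(p[:2]-o))
print(rz.T@(ray(c,T,[(317.5,225)],.182)[0][:2]-o))
need([p[0],p[1],.243])
cv2.imwrite("pics/w1c.png",cv2.resize(cv2.imread("pics/w1.png")[140:280,250:390],None,fx=4,fy=4,interpolation=2))
E
```

```text
[0.65559938 0.06433447 0.26      ] [-0.02269921 -0.00334614]
[ 0.02164567 -0.00328296]
at [0.6553 0.0631 0.35  ] t 8.95 F [ 0.  -0.5  0. ] q [-0.06  0.19  1.5  -0.    1.45 -1.75]
turn(units) [-0.     -0.     -0.0003] shift(units) [0.004 0.892 0.01 ]
```

View pics/w1c.png

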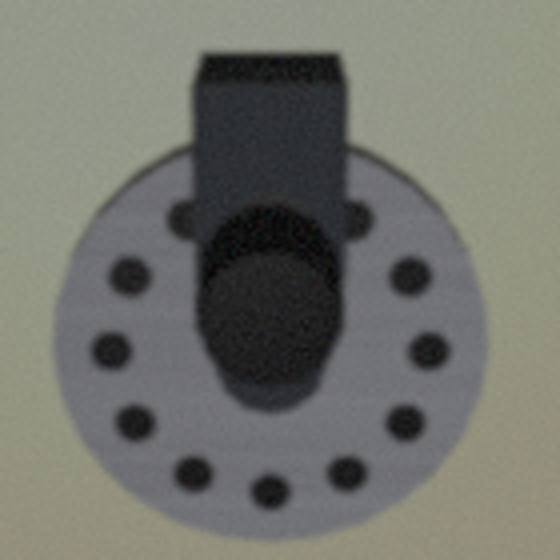

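The top face is centred at crop (270,319), i.e. pixel (317.4,219.5). That puts the knob at about (0.6595, 0.064), which agrees with the top camera to 1 mm. Descending around it.

>>> send_rows([
  [[0.018,0.1,0.005],[0,0,0]],
  [[0.019,0.1,0.005],[0,0,0]],
  [[0,0.12,0],[0,0,0]],
  [[0,0.12,0],[0,0,0]],
  [[0,0.12,0],[0,0,0]],
  [[0,0.12,0],[0,0,0]],
  [[0,0.11,0],[0,0,0]],
  [[0,0.1,0],[0,0,0]],
  [[0,0,0],[0,0,0]],
  [[0,0,0],[0,0,0]],
])

```text
time: 9.95
eef_pos: [0.6605, 0.0652, 0.244]
tcp_rot: [-0.706, -0.044, 0.044, 0.706]
contact_force: [0.4, -0.5, 1.2]
opening: 0.998
```

>>> send_rows([
  [[0,0,0],[0,0,0]],
  [[0,0,0],[0,0,0]],
  [[0,0,0],[0,0,0]],
  [[0,0,0],[0,0,0]],
  [[0,0,0],[0,0,0]],
  [[0,0,0],[0,0,0]],
  [[0,0,0],[0,0,0]],
  [[0,0,0],[0,0,0]],
  [[0,0,0],[0,0,0]],
  [[0,0,0],[0,0,0]],
], gripper=1, grip_force=80)

```text
time: 10.95
eef_pos: [0.6609, 0.0637, 0.2453]
tcp_rot: [0.707, 0.045, -0.044, -0.705]
contact_force: [-1.0, -4.3, 3.6]
opening: 0.306
```

The knob is gripped (opening 26 mm). Pulling up slowly.

>>> send_rows([
  [[0,-0.016,0],[0,0,0]],
  [[0,-0.016,0],[0,0,0]],
  [[0,-0.016,0],[0,0,0]],
  [[0,-0.016,0],[0,0,0]],
  [[0,-0.016,0],[0,0,0]],
  [[0,-0.016,0],[0,0,0]],
  [[0,-0.016,0],[0,0,0]],
  [[0,0,0],[0,0,0]],
  [[0,0,0],[0,0,0]],
])

```text
time: 11.85
eef_pos: [0.6608, 0.0636, 0.2547]
tcp_rot: [0.707, 0.044, -0.044, -0.705]
contact_force: [4.8, -5.5, -7.5]
opening: 0.307
```

>>> send_rows([
  [[0,-0.01,0],[0,0,0]],
  [[0,-0.01,0],[0,0,0]],
  [[0,-0.01,0],[0,0,0]],
  [[0,0,0],[0,0,0]],
  [[0,0,0],[0,0,0]],
])

```text
time: 12.35
eef_pos: [0.6608, 0.0637, 0.258]
tcp_rot: [0.707, 0.044, -0.044, -0.705]
contact_force: [4.4, -5.3, -7.9]
opening: 0.304
```

>>> send_rows([
  [[0,-0.01,0],[0,0,0]],
  [[0,-0.01,0],[0,0,0]],
  [[0,0,0],[0,0,0]],
  [[0,0,0],[0,0,0]],
])

```text
time: 12.75
eef_pos: [0.6607, 0.0637, 0.2601]
tcp_rot: [0.707, 0.044, -0.044, -0.705]
contact_force: [5.1, -5.2, -8.7]
opening: 0.304
```

>>> send_rows([
  [[0,-0.01,0],[0,0,0]],
  [[0,-0.01,0],[0,0,0]],
  [[0,0,0],[0,0,0]],
  [[0,0,0],[0,0,0]],
])

```text
time: 13.15
eef_pos: [0.6607, 0.0636, 0.2614]
tcp_rot: [0.707, 0.044, -0.045, -0.705]
contact_force: [6.7, -5.3, -11.3]
opening: 0.305
```

>>> send_rows([
  [[0,-0.01,0],[0,0,0]],
  [[0,-0.01,0],[0,0,0]],
  [[0,0,0],[0,0,0]],
  [[0,0,0],[0,0,0]],
])

```text
time: 13.55
eef_pos: [0.6607, 0.0636, 0.2615]
tcp_rot: [0.706, 0.044, -0.045, -0.705]
contact_force: [9.1, -4.5, -16.2]
opening: 0.304
```

>>> send_rows([
  [[0,0,0],[0,0,0]],
  [[0,0,0],[0,0,0]],
  [[0,0,0],[0,0,0]],
  [[0,0,0],[0,0,0]],
  [[0,0,0],[0,0,0]],
  [[0,0,0],[0,0,0]],
  [[0,0,0],[0,0,0]],
  [[0,0,0],[0,0,0]],
  [[0,0,0],[0,0,0]],
  [[0,0,0],[0,0,0]],
])

```text
time: 14.55
eef_pos: [0.6607, 0.0636, 0.2615]
tcp_rot: [0.707, 0.043, -0.045, -0.705]
contact_force: [9.1, -4.2, -16.4]
opening: 0.302
```

```bash
python3 - <<'E'
from h import *
c=read_camera("scene");cv2.imwrite("pics/s5.png",cv2.resize(c["img"][140:310,220:420],None,fx=3.5,fy=3.5,interpolation=2))
w=read_camera("wrist");cv2.imwrite("pics/w5.png",w["img"])
E
```

```text
(no output)
```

View pics/s5.png

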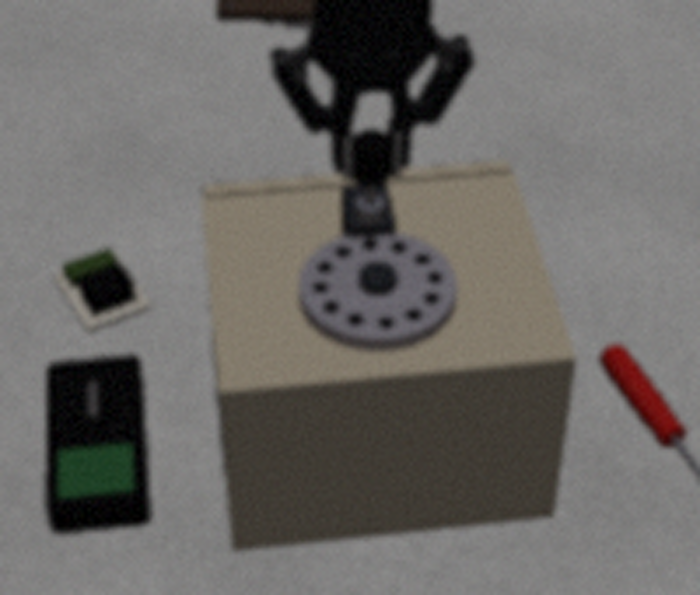

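View pics/w5.png

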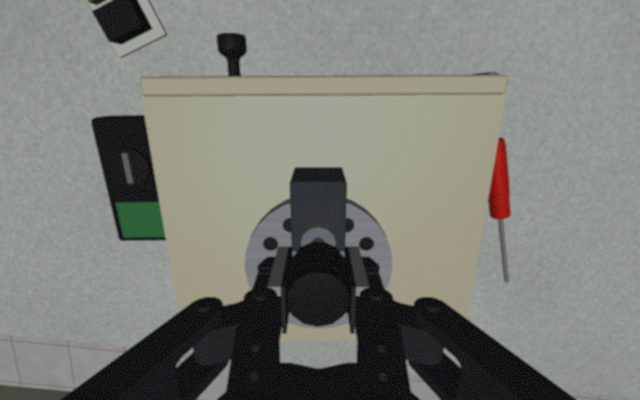

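Both views show the knob held between the pads and lifted clear of the sleeve (wrist view about (318,290)). The door is flush (rows 76–95) and the bystanders are in place. The position holds at the stop at a steady 16 N.

```bash
python3 -c "
from plant import *
print(sign_off())"
```

```text
the job is handed in; nothing more can be done
None
```

I pushed the door shut and pulled the plunger knob up to its stop. I handed the job in at about 14.6 s of the 45 s, still gripping the knob.

- **Door:** The catch resisted with about 4 N, then the force dropped to zero as it snapped home. A light press afterwards met the firm stop at 6 N. The door was still flush after I backed off and in the final pictures.
- **Plunger:** The gripper rose 16.2 mm. Commanding it 2.4 mm further moved it only 0.1 mm, while the downward pull rose from 11 to 16 N. It held steady at 16 N for the last second, below the stop's 25 N.
- **Bystanders:** In the last pictures the multimeter, screwdriver and relay module looked undisturbed. I judged this by eye and did not re-measure their positions.
- **Small disagreements:** The door stop came about 2 mm further in than my estimate. My first reading of the knob's position in the wrist picture was about 4 mm off. I corrected it from an enlarged view, which agreed with the top camera to about 1 mm. A sideways force of up to 9 N remained on the tool during the hold.

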